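Start the chilled cheese case from its counter console

TASK

Start up the chilled cheese case for the morning: on the console, lightly tap the green key (power), then the blue key (cooling), then the yellow key (lamps) with the fingertips, each until it is down and stays down. Do not press the red key (defrost), do not push hard, and leave the jars and cheeses standing where they are.

Things in the scene. Friction and masses are not known exactly. Their poses are not given: they have to be found in the camera images.
- console: control console of the chilled case, bolted to the counter: flat grey box 190 x 360 x 60 mm (its own x, y, z) with a steel top face. Origin: centre of its underside, on the counter; z up. Its top face is 60 mm above the counter
- green_switch: the green switch: a black collar 50 mm across and 6 mm high, fixed on the console's top face, with a round green key in it. Origin: centre of the collar's underside, 60 mm above the counter; z up. The four switches stand in a zigzag row along the console, neighbours' centres 100 mm apart; which colour stands in which place changes
- green_key_top (a point): centre of the green key's flat top (36 mm across); level, 80 mm above the counter while the key is out, and sinks with the key. A key pressed straight down begins to yield at about 4 N, resists more the deeper it goes (about 6 N at 6 mm, 7.8 N at its lower stop 12 mm down), and stays wherever it is left (it does not spring back)
- green_key (a joint): how far the green key is pressed in, in m: 0 out (all keys start so), 0.012 at the lower stop; the switch is on when more than 0.004
- blue_switch: the blue switch: a black collar 50 mm across and 6 mm high, fixed on the console's top face, with a round blue key in it. Origin: centre of the collar's underside, 60 mm above the counter; z up. The four switches stand in a zigzag row along the console, neighbours' centres 100 mm apart; which colour stands in which place changes
- blue_key_top (a point): centre of the blue key's flat top (36 mm across); level, 80 mm above the counter while the key is out, and sinks with the key. A key pressed straight down begins to yield at about 4 N, resists more the deeper it goes (about 6 N at 6 mm, 7.8 N at its lower stop 12 mm down), and stays wherever it is left (it does not spring back)
- blue_key (a joint): how far the blue key is pressed in, in m: 0 out (all keys start so), 0.012 at the lower stop; the switch is on when more than 0.004
- yellow_switch: the yellow switch: a black collar 50 mm across and 6 mm high, fixed on the console's top face, with a round yellow key in it. Origin: centre of the collar's underside, 60 mm above the counter; z up. The four switches stand in a zigzag row along the console, neighbours' centres 100 mm apart; which colour stands in which place changes
- yellow_key_top (a point): centre of the yellow key's flat top (36 mm across); level, 80 mm above the counter while the key is out, and sinks with the key. A key pressed straight down begins to yield at about 4 N, resists more the deeper it goes (about 6 N at 6 mm, 7.8 N at its lower stop 12 mm down), and stays wherever it is left (it does not spring back)
- yellow_key (a joint): how far the yellow key is pressed in, in m: 0 out (all keys start so), 0.012 at the lower stop; the switch is on when more than 0.004
- red_switch: the red switch: a black collar 50 mm across and 6 mm high, fixed on the console's top face, with a round red key in it. Origin: centre of the collar's underside, 60 mm above the counter; z up. The four switches stand in a zigzag row along the console, neighbours' centres 100 mm apart; which colour stands in which place changes
- red_key_top (a point): centre of the red key's flat top (36 mm across); level, 80 mm above the counter while the key is out, and sinks with the key. A key pressed straight down begins to yield at about 4 N, resists more the deeper it goes (about 6 N at 6 mm, 7.8 N at its lower stop 12 mm down), and stays wherever it is left (it does not spring back)
- red_key (a joint): how far the red key is pressed in, in m: 0 out (all keys start so), 0.012 at the lower stop; the switch is on when more than 0.004
- wedge: yellow cheese block with a red rind strip on one end, 106 x 65 x 56 mm, loose on a wooden board to the left of the console. Origin: centre of its underside. A bystander
- mini_wheel: small red-waxed cheese wheel, 84 mm across, 40 mm high, loose on a wooden board to the left of the console. Origin: centre of its underside. A bystander
- mustard_jar: closed jar of yellow mustard, brass cap, 60 mm across, 95 mm high, loose on the counter to the right of the console. Origin: centre of its underside. A bystander
- jam_jar: closed jar of dark red jam, black cap, 60 mm across, 85 mm high, loose on the counter to the right of the console. Origin: centre of its underside. A bystander

How it is judged:
By the outcome, as a careful person would: the job done as asked, in the order asked, and still so for the second after the job is handed in, with the robot touching nothing.
It also fails if it takes over 42 s, if anything falls off the work surface, if the arm or the gripper's body presses on something with over 40 N, if the wrist force passes 120 N, or if a joint passes its speed limit or range.

ROBOT

A 6-joint arm with a two-finger parallel gripper is mounted at the origin on the work surface. World frame = base frame: x ahead of the robot, y to its left, z up, the work surface at z = 0. Lengths are in m, angles in degrees, forces in N, time in s.
With the tool pointing down it reaches from about 0.4 to 0.825 m from the base axis. Payload 7 kg.
Tool frame: the origin (TCP) lies midway between the tips of the shut fingers; the grasp point (between the pads) lies ctrl.tcp_to_grasp behind it (ctrl.tcp_to_grasp is the distance from the TCP to the grasp point, in m); z points along the fingers, y is the line along which they close (so a half turn about z gives the same grasp; the last joint's range is limited). The gripper opens to 88 mm and grips with 3 to 60 N. Pads are 19 mm wide; open, the fingers measure 130 mm over their backs; the gripper's body (78 mm by 193 mm) begins 47 mm behind the grasp point.
Start: joints at [-57.806, 20.546, 0.682, 0, -70.136, -16.507], TCP at [0.182, -0.65, 0.227] pointing down, gripper open.
Joint ranges: [-176.03, 176.03], [-82.01, 121.73], [-58.28, 71.71], [-173.87, 95.51], [-174.79, -0.11], [-173.66, 173.66]. Speed limits (degrees/s): [136.94, 136.94, 172.46, 180, 180, 180].

INTERFACE

Orientations are given as [roll, pitch, yaw] about the fixed x, y, z axes, in that order (R = Rz(yaw) Ry(pitch) Rx(roll)).
In Python, from plant import ctrl, imaging, close_job gives the robot as it stands.
- The arm moves only by the shell command python3 -m crank 'ROWS'. ROWS is JSON, a list of rows, each a list of 3 entries, a list of its own where there are three numbers: the shift along the world's x, y, z in m, then the turn, a rotation vector about the world's x, y, z in degrees, then the opening, from -1 (shut) to 1 (fully open), so that 0 is half open. A call has 1 to 12 rows; each row shifts and turns the commanded pose from where the row before left it; what a row does not reach is not made up. A row lasts 1/10 s, in which the tool goes at most 50 mm and 8.59 degrees, less where a joint would pass 70% of its speed; a pose out of reach is approached as far as the arm can. A call is refused whole if a number of a shift passes 0.05 or a number of a turn 8.59, either way. A call with a gripper value outside its range is refused whole. The fingers move at their own pace and stop on an object; the grip force is fixed at half the most. Time passes only in rows, so rows that do not move let the fingers close. It gives the time, the measured TCP pose, the force, the opening and the grip force at its end, in the units of the state.
- ctrl.get_obs(): the state, without advancing time (a new reading comes with each control period).
- imaging.snapshot(name): name is "scene" or "top" or "wrist"; returns (picture, depth): 420x560x3 uint8, blue, green, red; 420x560 float32, m along the optical axis (not along the pixel's ray), 0 where there is no reading.
- imaging.camera_model(name): a dict with "mtx" (3x3 intrinsics, pixels), "R" (3x3) and "t" (3): a world point X has camera coordinates R X + t. Camera axes: x right, y down, z forward; pixel columns grow to the right and rows downward; lengths in m; the calibration is good to about 2 mm. A picture is of the moment at which its call begins: read the wrist's pose just before it. camera_model takes no time and is no camera call; for the wrist camera it gives the pose at the moment of the call.
- close_job(): hands the job in; it is judged then, once.
The state is a dict: "clock": time; "joint_pos": joint angles; "qvel": joint speeds; "tau": joint torques, N m; "tool_pos": TCP position; "orientation": TCP orientation; "force": force on the tool from outside, world axes, zero at the start; "moment": the same for the moment, N m; "opening": finger opening in m; "gripper_force": force on a finger pad.
Only numpy, scipy, OpenCV 4.12 (cv2) and the standard library are available. Lean on these libraries where they do the work, as an engineer would, in place of code of your own. Each camera call takes 0.05 s, during which the arm holds its last target. There are 200 camera calls.

## Working session

There is one attempt and no reset: what is moved stays moved. The work goes in short steps, Python scripts to look and compute and a shell command to move; the robot and the scene stay as the last step left them, time stands still between calls to the robot, and variables do not carry over. Pictures are saved under pics/ and viewed, at most 10 in all, crops included, and the job is handed in when it is done.

```bash
mkdir -p pics; python3 - <<'E'
from plant import ctrl, imaging
import cv2,numpy as np
print(ctrl.get_obs(), ctrl.tcp_to_grasp)
for n in ("top","scene"):
    p,d=imaging.snapshot(n); cv2.imwrite(f"pics/{n}0.png",p); np.savez(f"pics/{n}0.npz",p=p,d=d,**imaging.camera_model(n))
E
```

```text
{'clock': 0.0, 'joint_pos': array([-5.78059888e+01,  2.05912659e+01,  6.32261833e-01, -1.98198258e-02,
       -7.01353372e+01, -1.65077427e+01]), 'qvel': array([-0.01248142, -0.00052123,  0.0054508 , -0.00434388, -0.10999564,
       -0.02424078]), 'tau': array([-8.37750595e-04, -5.82717562e+01,  2.93049717e+01,  6.99720427e+00,
        6.77498057e-03, -1.20564591e-04]), 'tool_pos': array([ 0.18234309, -0.64938539,  0.22561406]), 'orientation': array([ 1.79904253e+02, -8.94537130e-03, -1.64320474e+02]), 'force': array([ 0.28756185, -0.32115817,  0.52920205]), 'moment': array([ 0.04748439, -0.00493079,  0.03604539]), 'gripper_force': 0.0, 'opening': 0.08747595769231338} 0.0188
```

View pics/top0.png

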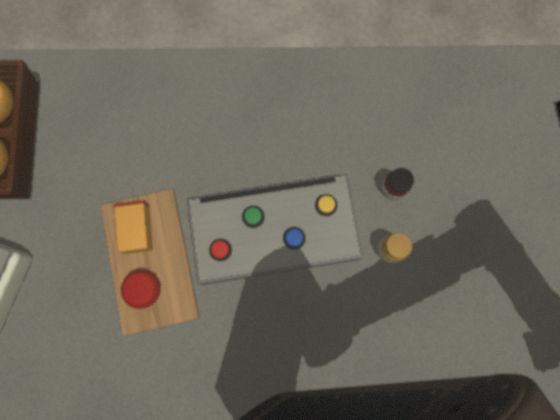

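View pics/scene0.png

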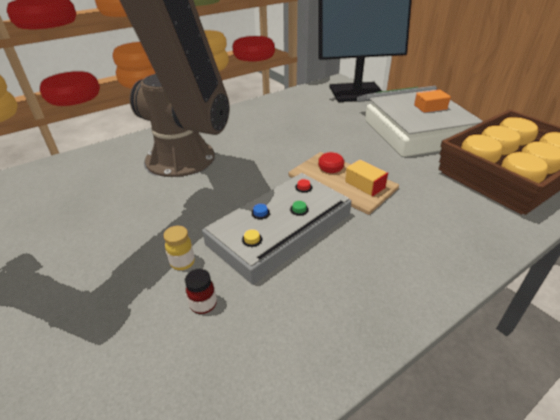

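The top view shows green at (253,216), blue (294,238), yellow (327,205) and red (220,250). The jars are right of the console, around (398,182) and (397,247), and there is a dark strip along the console's far edge. The scene view shows the same layout.

```bash
cat > h.py <<'E'
import cv2,numpy as np
R={'green':((45,80),),'blue':((100,130),),'yellow':((20,33),),'red':((0,8),(172,180))}
def keys(f,box):
    z=np.load(f);p,d,K,Rm,t=z['p'],z['d'],z['mtx'],z['R'],z['t'].ravel()
    h=cv2.cvtColor(p,cv2.COLOR_BGR2HSV);x0,x1,y0,y1=box
    m0=np.zeros(d.shape,np.uint8);m0[y0:y1,x0:x1]=1
    Ki=np.linalg.inv(K);C=-Rm.T@t
    def at(u,v,zz):
        r=Rm.T@Ki@[u,v,1];return C+r*(zz-C[2])/r[2]
    def dep(u,v): return Rm.T@(Ki@[u,v,1]*d[int(v),int(u)]-t)
    out={}
    for c,rs in R.items():
        m=sum(cv2.inRange(h,(a,110,50),(b,255,255)) for a,b in rs).astype(np.uint8)*m0
        n,l,s,ce=cv2.connectedComponentsWithStats(m)
        i=1+np.argmax(s[1:,4]);u,v=ce[i]
        out[c]=at(u,v,.08);print(c,s[i,4],ce[i].round(1),'ray',out[c].round(4),'depth',dep(u,v).round(4))
    return out,at,dep
E
python3 - <<'E'
from h import *
for f,b in (('top',(195,350,185,270)),('scene',(215,330,175,250))):
    o,at,dep=keys(f'pics/{f}0.npz',b)
    for a,c in (('red','green'),('green','blue'),('blue','yellow')): print(a,c,np.linalg.norm(o[a]-o[c]).round(4))
    if f=='top':
        for q in ((397,247),(399,182),(240,195),(310,186),(268,191),(140,288),(132,228),(250,245)): print(q,dep(*q).round(3))
E
```

```text
green 148 [252.4 215.4] ray [0.5261 0.111  0.08  ] depth [0.5267 0.1112 0.0762]
blue 229 [293.9 237. ] ray [0.4791 0.023  0.08  ] depth [0.4793 0.0229 0.0782]
yellow 252 [326.2 203.9] ray [ 0.55   -0.0469  0.08  ] depth [ 0.5502 -0.047   0.0784]
red 271 [219.5 249. ] ray [0.4546 0.1802 0.08  ] depth [0.4546 0.1802 0.0799]
red green 0.0995
green blue 0.0998
blue yellow 0.0995
(397, 247) [ 0.455 -0.191  0.093]
(399, 182) [ 0.596 -0.203  0.085]
(240, 195) [0.574 0.139 0.06 ]
(310, 186) [ 0.593 -0.014  0.064]
(268, 191) [0.582 0.078 0.065]
(140, 288) [0.375 0.352 0.054]
(132, 228) [0.501 0.369 0.072]
(250, 245) [0.465 0.117 0.059]
green 135 [298.9 206.9] ray [0.5368 0.1016 0.08  ] depth [0.5348 0.1031 0.0781]
blue 164 [259.9 210. ] ray [0.4887 0.0152 0.08  ] depth [0.4905 0.0141 0.0817]
yellow 200 [251.5 236.9] ray [ 0.5603 -0.0543  0.08  ] depth [ 0.5602 -0.0542  0.0799]
red 140 [303.3 184.8] ray [0.4668 0.1701 0.08  ] depth [0.4658 0.1709 0.0791]
red green 0.0979
green blue 0.0989
blue yellow 0.0998
```

The spacings agree, but the two cameras' absolute positions differ by about 10 mm. I'll use the wrist camera, which is tied to the arm, to decide between them.

```bash
python3 -m crank '[[[0.04,0.04,0.005],[0,0,0],-1],[[0.04,0.04,0.005],[0,0,0],-1],[[0.04,0.04,0.005],[0,0,0],-1],[[0.04,0.04,0.005],[0,0,0],-1],[[0.04,0.04,0.005],[0,0,0],-1],[[0.04,0.04,0.005],[0,0,0],-1],[[0.01,0.045,0],[0,0,0],-1],[[0.01,0.045,0],[0,0,0],-1],[[0.01,0.045,0],[0,0,0],-1],[[0.01,0.045,0],[0,0,0],-1],[[0.01,0.045,0],[0,0,0],-1],[[0.01,0.045,0],[0,0,0],-1]]'
python3 -m crank '[[[0,0.045,0],[0,0,0],-1],[[0,0.045,0],[0,0,0],-1],[[0,0.045,0],[0,0,0],-1],[[0,0.045,0],[0,0,0],-1],[[0,0.01,0],[0,0,0],-1],[[0,0,0],[0,0,0],-1],[[0,0,0],[0,0,0],-1],[[0,0,0],[0,0,0],-1]]'
python3 - <<'E'
from plant import ctrl, imaging
import cv2,numpy as np
o=ctrl.get_obs();print(o['clock'],o['tool_pos'],o['orientation'],o['force'],o['opening'])
c=imaging.camera_model('wrist');p,d=imaging.snapshot('wrist');cv2.imwrite("pics/w1.png",p);np.savez("pics/w1.npz",p=p,d=d,**c)
from h import *
K,_,_=keys('pics/w1.npz',(0,560,0,420))
E
```

```text
clock: 1.3
tool_pos: [0.4536, -0.1667, 0.2529]
orientation: [180.0, 0.0, -164.3]
force: [1.3, -0.4, 0.5]
opening: 0.0014
gripper_force: 0.0
clock: 2.1
tool_pos: [0.4537, 0.0205, 0.2528]
orientation: [-180.0, -0.0, -164.4]
force: [0.3, -0.1, -0.2]
opening: 0.0003
gripper_force: 0.0
2.1 [0.45367696 0.0205394  0.25281388] [-1.79994018e+02 -2.50489646e-02 -1.64379838e+02] [ 0.26600353 -0.12232005 -0.19734076] 0.00027672864901716847Traceback (most recent call last):
  File "<stdin>", line 6, in <module>
  File "h.py", line 15, in keys
    i=1+np.argmax(s[1:,4]);u,v=ce[i]
        ~~~~~~~~~^^^^^^^^^
    return _wrapfunc(a, 'argmax', axis=axis, out=out, **kwds)
    return bound(*args, **kwds)
ValueError: attempt to get argmax of an empty sequence
```

View pics/w1.png

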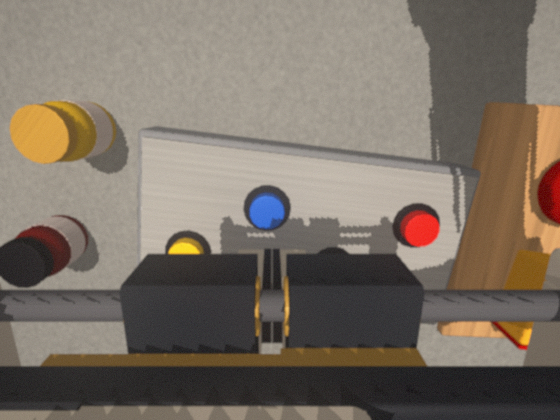

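The wrist view shows blue at (267,211), red at (419,228) and yellow half hidden at (186,245). Green is behind the fingers.

```bash
sed -i 's/        i=1+np/        if n<2: continue\n        i=1+np/' h.py; python3 - <<'E'
from h import *
K,at,dep=keys('pics/w1.npz',(140,470,140,255))
print(np.linalg.norm(K['red']-K['blue']))
E
```

```text
blue 1030 [266.4 210.9] ray [0.4782 0.0213 0.08  ] depth [0.478  0.0213 0.0805]
yellow 472 [185.4 247.1] ray [ 0.5387 -0.0491  0.08  ] depth [ 0.5385 -0.0491  0.0804]
red 1168 [419.3 227.9] ray [0.4538 0.1762 0.08  ] depth [0.4539 0.1764 0.0798]
0.15682244470203727
```

The wrist and top cameras agree within about 3 mm, so the scene camera is the one that's off and I'll drop it. Targets: green (0.525, 0.109), blue (0.4785, 0.022), yellow (0.549, -0.049). Moving to above green.

```bash
python3 -m crank '[[[0.024,0.03,0],[0,0,0],-1],[[0.024,0.03,0],[0,0,0],-1],[[0.023,0.0285,-0.02],[0,0,0],-1],[[0,0,-0.03],[0,0,0],-1],[[0,0,-0.03],[0,0,0],-1],[[0,0,-0.03],[0,0,0],-1],[[0,0,-0.03],[0,0,0],-1],[[0,0,-0.015],[0,0,0],-1],[[0,0,0],[0,0,0],-1],[[0,0,0],[0,0,0],-1],[[0,0,0],[0,0,0],-1]]'
python3 - <<'E'
from plant import imaging
import cv2
p,d=imaging.snapshot('wrist');q,_=imaging.snapshot('scene')
cv2.imwrite("pics/w2.png",cv2.vconcat([cv2.resize(p[100:360],(560,260)),cv2.resize(q[150:270,200:360],(450,338))[:, :].copy() if 0 else cv2.resize(q[150:260,180:400],(560,280))]))
E
```

```text
clock: 3.25
tool_pos: [0.5257, 0.1099, 0.0992]
orientation: [180.0, 0.1, -164.3]
force: [-0.1, 0.3, -0.1]
opening: 0.0005
gripper_force: 0.0
```

View pics/w2.png

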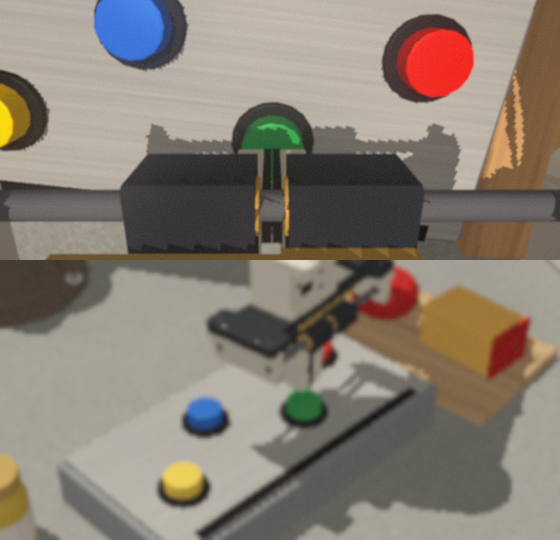

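The wrist view (upper half) shows the shut fingers centred over green at about (272,140), and the scene crop (lower half) shows them directly above it. Lowering in small steps.

```bash
python3 -m crank '[[[0,0,-0.009],[0,0,0],-1],[[0,0,-0.006],[0,0,0],-1],[[0,0,-0.002],[0,0,0],-1],[[0,0,-0.002],[0,0,0],-1],[[0,0,-0.001],[0,0,0],-1],[[0,0,0],[0,0,0],-1],[[0,0,0],[0,0,0],-1]]'
```

```text
clock: 4.05
tool_pos: [0.5252, 0.1102, 0.078]
orientation: [180.0, 0.0, -164.3]
force: [-1.0, -0.5, -0.5]
opening: 0.0003
gripper_force: 0.0
```

```bash
python3 -m crank '[[[0,0,-0.001],[0,0,0],-1],[[0,0,-0.001],[0,0,0],-1],[[0,0,-0.001],[0,0,0],-1],[[0,0,0],[0,0,0],-1]]'; python3 -m crank '[[[0,0,-0.001],[0,0,0],-1],[[0,0,-0.001],[0,0,0],-1],[[0,0,0],[0,0,0],-1]]'
```

```text
clock: 4.45
tool_pos: [0.5253, 0.1102, 0.0753]
orientation: [180.0, 0.1, -164.3]
force: [-0.7, 1.1, 3.6]
opening: 0.0007
gripper_force: 1.9
clock: 4.75
tool_pos: [0.5252, 0.1102, 0.0733]
orientation: [180.0, 0.1, -164.3]
force: [0.4, -0.0, 4.1]
opening: 0.0003
gripper_force: 2.1
```

```bash
python3 -m crank '[[[0,0,-0.001],[0,0,0],-1],[[0,0,-0.001],[0,0,0],-1],[[0,0,-0.001],[0,0,0],-1],[[0,0,0],[0,0,0],-1]]'; python3 -m crank '[[[0,0,-0.001],[0,0,0],-1],[[0,0,-0.001],[0,0,0],-1],[[0,0,0],[0,0,0],-1]]'
```

```text
clock: 5.15
tool_pos: [0.5253, 0.1102, 0.0703]
orientation: [180.0, 0.1, -164.3]
force: [-1.0, 0.6, 4.8]
opening: 0.0003
gripper_force: 2.5
clock: 5.45
tool_pos: [0.5253, 0.1102, 0.0684]
orientation: [180.0, 0.1, -164.3]
force: [-0.9, 0.9, 5.3]
opening: 0.0008
gripper_force: 2.8
```

```bash
python3 -m crank '[[[0,0,-0.001],[0,0,0],-1],[[0,0,-0.0005],[0,0,0],-1],[[0,0,0],[0,0,0],-1],[[0,0,0],[0,0,0],-1]]'; python3 -m crank '[[[0,0,0.01],[0,0,0],-1],[[0,0,0.02],[0,0,0],-1],[[0,0,0.02],[0,0,0],-1],[[-0.015,-0.03,0],[0,0,0],-1],[[-0.016,-0.03,0],[0,0,0],-1],[[-0.016,-0.028,0],[0,0,0],-1],[[0,0,0],[0,0,0],-1],[[0,0,0],[0,0,0],-1],[[0,0,0],[0,0,0],-1]]'
cat > look.py <<'E'
import sys
from plant import ctrl, imaging
from h import *
n=sys.argv[1]
for c in ('wrist','top'):
    m=imaging.camera_model(c);p,d=imaging.snapshot(c);cv2.imwrite(f"pics/{c}{n}.png",p);np.savez(f"pics/{c}{n}.npz",p=p,d=d,**m)
    print(c);keys(f'pics/{c}{n}.npz',(0,560,0,250) if c=='wrist' else (195,350,185,270))
E
python3 look.py 3
```

```text
clock: 5.85
tool_pos: [0.5254, 0.1102, 0.0681]
orientation: [-180.0, 0.1, -164.3]
force: [-6.0, -0.4, 18.3]
opening: 0.0004
gripper_force: 9.3
clock: 6.75
tool_pos: [0.4783, 0.0224, 0.1166]
orientation: [180.0, 0.0, -164.3]
force: [-0.2, -0.3, -0.2]
opening: 0.0003
gripper_force: 0.0
wrist
blue 2051 [271.2 230.2] ray [0.473  0.0199 0.08  ] depth [0.4726 0.0198 0.0811]
yellow 504 [ 30.6 104.9] ray [ 0.4387 -0.1248  0.08  ] depth [ 0.4504 -0.1663  0.0154]
red 613 [517.5 243.5] ray [0.4409 0.1665 0.08  ] depth [0.4417 0.1703 0.0755]
top
```

View pics/wrist3.png

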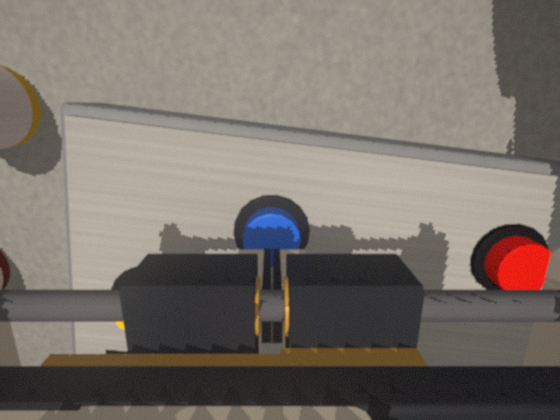

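Green reached its lower stop at z = 0.068, with the force jumping to 18 N there. I'll stop at about z = 0.071 on the others, 3 mm above the stop. The picture shows the fingers centred over blue at (271,230), with red far right at (517,262). Pressing blue.

```bash
python3 -m crank '[[[0,0,-0.02],[0,0,0],-1],[[0,0,-0.01],[0,0,0],-1],[[0,0,-0.004],[0,0,0],-1],[[0,0,-0.002],[0,0,0],-1],[[0,0,-0.001],[0,0,0],-1],[[0,0,-0.001],[0,0,0],-1],[[0,0,-0.001],[0,0,0],-1],[[0,0,-0.001],[0,0,0],-1],[[0,0,-0.001],[0,0,0],-1],[[0,0,0],[0,0,0],-1]]'; python3 -m crank '[[[0,0,-0.001],[0,0,0],-1],[[0,0,-0.001],[0,0,0],-1],[[0,0,-0.001],[0,0,0],-1],[[0,0,0],[0,0,0],-1]]'
```

```text
clock: 7.85
tool_pos: [0.4778, 0.022, 0.0755]
orientation: [180.0, 0.0, -164.3]
force: [-0.7, 0.2, 2.3]
opening: 0.0005
gripper_force: 1.1
clock: 8.25
tool_pos: [0.4779, 0.022, 0.0726]
orientation: [-180.0, 0.0, -164.3]
force: [-2.6, 0.1, 4.5]
opening: 0.0003
gripper_force: 2.0
```

```bash
python3 -m crank '[[[0,0,-0.001],[0,0,0],-1],[[0,0,-0.0005],[0,0,0],-1],[[0,0,0],[0,0,0],-1]]'; python3 -m crank '[[[0,0,0.01],[0,0,0],-1],[[0,0,0.02],[0,0,0],-1],[[0,0,0.02],[0,0,0],-1],[[0.024,-0.024,0],[0,0,0],-1],[[0.024,-0.024,0],[0,0,0],-1],[[0.023,-0.023,0],[0,0,0],-1],[[0,0,0],[0,0,0],-1],[[0,0,0],[0,0,0],-1],[[0,0,0],[0,0,0],-1]]'; python3 look.py 4
```

```text
clock: 8.55
tool_pos: [0.4779, 0.022, 0.0711]
orientation: [-180.0, 0.0, -164.3]
force: [-2.8, 1.3, 5.0]
opening: 0.0003
gripper_force: 2.6
clock: 9.45
tool_pos: [0.5485, -0.0488, 0.1211]
orientation: [180.0, 0.0, -164.3]
force: [-0.8, 1.0, 0.0]
opening: 0.0003
gripper_force: 0.0
wrist
green 530 [511.7 243.4] ray [0.5127 0.0956 0.08  ] depth [0.5149 0.105  0.0688]
blue 2858 [414.9 157.1] ray [0.4791 0.0169 0.08  ] depth [0.4793 0.0208 0.0712]
yellow 2612 [99.4 40.9] ray [ 0.467  -0.1666  0.08  ] depth [ 0.4667 -0.1707  0.0713]
red 2210 [ 48.4 216.2] ray [ 0.5725 -0.1836  0.08  ] depth [ 0.5817 -0.1941  0.0614]
top
blue 228 [293.8 237.4] ray [0.4782 0.0232 0.08  ] depth [0.4789 0.023  0.0742]
```

View pics/wrist4.png

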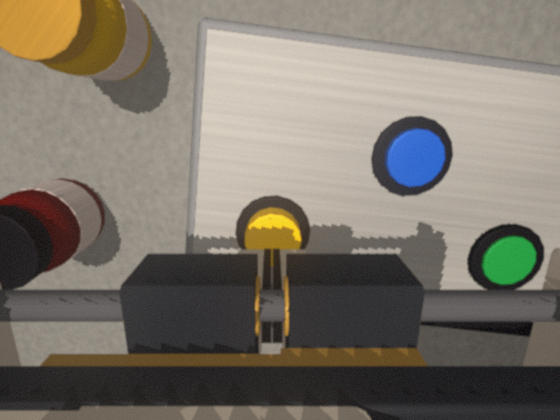

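Depth confirms green at 0.0688 (fully down) and blue at 0.0712 (9 mm down), and both stay down after release. The fingers are centred over yellow at (273,230). Pressing yellow.

```bash
python3 -m crank '[[[0,0,-0.02],[0,0,0],-1],[[0,0,-0.013],[0,0,0],-1],[[0,0,-0.005],[0,0,0],-1],[[0,0,-0.002],[0,0,0],-1],[[0,0,-0.001],[0,0,0],-1],[[0,0,-0.001],[0,0,0],-1],[[0,0,-0.001],[0,0,0],-1],[[0,0,-0.001],[0,0,0],-1],[[0,0,-0.001],[0,0,0],-1],[[0,0,0],[0,0,0],-1]]'; python3 -m crank '[[[0,0,-0.001],[0,0,0],-1],[[0,0,-0.001],[0,0,0],-1],[[0,0,-0.001],[0,0,0],-1],[[0,0,-0.001],[0,0,0],-1],[[0,0,-0.001],[0,0,0],-1],[[0,0,0],[0,0,0],-1]]'
```

```text
clock: 10.55
tool_pos: [0.5488, -0.049, 0.0761]
orientation: [180.0, 0.0, -164.3]
force: [-3.3, 1.4, 4.4]
opening: 0.0005
gripper_force: 2.1
clock: 11.15
tool_pos: [0.5488, -0.049, 0.0711]
orientation: [-180.0, 0.0, -164.3]
force: [-2.6, 0.8, 5.9]
opening: 0.0008
gripper_force: 2.4
```

Yellow should be 9 mm down. Next I lift, then move right at height so the top camera can see the keys.

```bash
python3 -m crank '[[[0,0,0.01],[0,0,0],-1],[[0,0,0.03],[0,0,0],-1],[[0,0,0.04],[0,0,0],-1],[[0,0,0.04],[0,0,0],-1],[[0,0,0.04],[0,0,0],-1],[[0.0,-0.04,0],[0,0,0],-1],[[0.0,-0.04,0],[0,0,0],-1],[[0.0,-0.04,0],[0,0,0],-1],[[0.0,-0.04,0],[0,0,0],-1],[[0.0,-0.04,0],[0,0,0],-1],[[0.0,-0.04,0],[0,0,0],-1],[[0.0,-0.04,0],[0,0,0],-1]]'; python3 -m crank '[[[-0.03,-0.04,0],[0,0,0],-1],[[-0.03,-0.04,0],[0,0,0],-1],[[-0.03,-0.04,0],[0,0,0],-1],[[-0.03,-0.04,0],[0,0,0],-1],[[0,0,0],[0,0,0],-1],[[0,0,0],[0,0,0],-1],[[0,0,0],[0,0,0],-1]]'; python3 look.py 5
```

```text
clock: 12.35
tool_pos: [0.5489, -0.331, 0.2317]
orientation: [-179.9, 0.1, -164.3]
force: [0.7, 0.7, 0.3]
opening: 0.0001
gripper_force: 0.0
clock: 13.05
tool_pos: [0.4292, -0.4889, 0.2313]
orientation: [-180.0, 0.0, -164.3]
force: [-0.1, 1.4, -0.9]
opening: 0.0003
gripper_force: 0.0
wrist
yellow 77 [492.2 245.5] ray [ 0.4222 -0.2699  0.08  ] depth [ 0.4378 -0.2146  0.0089]
top
green 158 [252.7 215.9] ray [0.5249 0.1104 0.08  ] depth [0.5267 0.111  0.0688]
blue 223 [293.9 237.5] ray [0.4781 0.0231 0.08  ] depth [0.4793 0.0228 0.0701]
yellow 245 [325.6 204.2] ray [ 0.5493 -0.0455  0.08  ] depth [ 0.5502 -0.046   0.0748]
red 254 [219.4 248.8] ray [0.4551 0.1804 0.08  ] depth [0.4552 0.1805 0.0792]
```

View pics/top5.png

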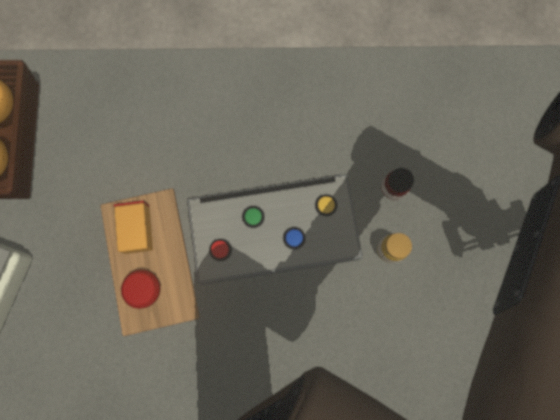

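All bystanders are in place and red is still out. Yellow's single-pixel depth at (326,204) reads 0.0748, so I'll check it with patch averages.

```bash
python3 - <<'E'
import numpy as np
for n in ('top0','top5'):
    z=np.load(f'pics/{n}.npz');K,R,t,d=z['mtx'],z['R'],z['t'].ravel(),z['d']
    for c,(u,v) in dict(green=(252,216),blue=(294,237),yellow=(326,204),red=(219,249)).items():
        q=[(R.T@(np.linalg.inv(K)@[a,b,1]*d[b,a]-t))[2] for a in range(u-4,u+5) for b in range(v-4,v+5)]
        print(n,c,np.median(q).round(4),np.mean(q).round(4))
E
```

```text
top0 green 0.0795 0.0797
top0 blue 0.0797 0.0935
top0 yellow 0.0798 0.0798
top0 red 0.08 0.0798
top5 green 0.0678 0.0679
top5 blue 0.0707 0.0709
top5 yellow 0.0699 0.07
top5 red 0.0799 0.0799
```

Green is 12 mm down, blue 9 mm, yellow 10 mm, and red is untouched. Handing in.

```bash
python3 -c "
from plant import close_job
print(close_job())"
```

```text
the job is handed in; nothing more can be done
None
```

I pressed green, blue and yellow in that order and all three stayed down; red, the jars and the cheeses were not disturbed, but green hit its lower stop and the force briefly reached about 18 N, firmer than a light tap.

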